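Stack and chock the wide tape rolls on the display board

ROBOT

A 6-joint arm with a two-finger parallel gripper is mounted at the origin on a cart in front of the work surface, level with it; the furniture and walls round the work are solid. World frame = base frame: x ahead of the robot, y to its left, z up, the work surface at z = 0. Lengths are in m, angles in rad, forces in N, time in s.
With the tool pointing down it reaches from about 0.35 to 0.875 m from the base axis. Payload 4.2 kg.
Tool frame: the origin (TCP) lies between the finger pads; the fingertips stand 19 mm ahead of it and the grasp point (between the pads) is the TCP; x points along the fingers, y is the direction in which the jaws open and shut, and the axes are right-handed (so a half turn about x gives the same grasp; the last joint's range is limited). The gripper opens to 87 mm and grips with 3 to 60 N. Pads are 19 mm wide; open, the fingers measure 117 mm over their backs; the gripper's body (75 mm by 190 mm) begins 51 mm behind the grasp point.
Start: joints at [1.578, 0.385, 0.008, 0, -1.194, -0.259], TCP at [0.156, 0.605, 0.242] pointing down, gripper open.
Joint ranges: [-3.14, 3.14], [-1.21, 2.06], [-1.07, 1.41], [-3.16, 2.05], [-2.99, -0.16], [-3.1, 3.1]. Speed limits (rad/s): [2.79, 2.79, 3.14, 3.14, 3.14, 3.14].

INTERFACE

Orientations are given as a rotation vector (axis times angle).
In Python, from cell import get_state, grab_frame, finish_job gives the robot as it stands.
- The arm moves only by the shell command python3 -m creep 'ROWS'. ROWS is JSON, a list of rows, each a list of 7 numbers: the finger opening in m, from 0 to 0.087, then the shift along the tool's x, y, z in m, then the turn, a rotation vector about the tool's x, y, z in degrees. In form: [[grip, tx, ty, tz, rx, ry, rz], ...]. A call has exactly 8 rows; each row shifts and turns the commanded pose from where the row before left it, along the tool's axes as they then stand; what a row does not reach is not made up. A row lasts 1/10 s, in which the tool goes at most 50 mm and 8.59 degrees, less where a joint would pass 70% of its speed; a pose out of reach is approached as far as the arm can. A call is refused whole if a number of a shift passes 0.05 or a number of a turn 8.59, either way. A call with a gripper value outside its range is refused whole. The fingers move at their own pace and stop on an object; the grip force is fixed at half the most. Time passes only in rows, so rows that do not move let the fingers close, or fill a call up. It gives the time, the measured TCP pose, the force and the opening at its end, in the units of the state.
- get_state(): the state, without advancing time (a new reading comes with each control period).
- grab_frame(name): name is "scene" or "top"; returns a dict with "pixels" (480x640x3 uint8, red, green, blue), "intrinsics" (3x3 intrinsics, pixels), "distortion" ([k1, k2, p1, p2, k3] as OpenCV has them; the pictures are not rectified), "world_to_cam" (4x4, takes a point from world to camera coordinates). Camera axes: x right, y down, z forward; pixel columns grow to the right and rows downward; lengths in m; the calibration is good to about 2 mm. A picture is of the moment at which its call begins. There is no depth.
- finish_job(): hands the job in, once; it reports no verdict.
The state is a dict: "time": time; "qpos": joint angles; "joint_velocities": joint speeds; "joint_efforts": joint torques, N m; "tcp_pos": TCP position; "eef_rot": TCP orientation; "force": force on the tool from outside, world axes, zero at the start; "ft_torque": the same for the moment, N m; "grip_width": finger opening in m.
Only numpy, scipy, OpenCV 4.12 (cv2) and the standard library are available. Lean on these libraries where they do the work, as an engineer would, in place of code of your own. Each camera call takes 0.05 s, during which the arm holds its last target. There are 200 camera calls.

TASK

Build the tape display from the three wide rolls and leave the two half-width rolls where they lie. On the middle of the wooden board lay two wide rolls side by side, parallel to the end rail, the first against the rail and the second against the first, and set the wooden chock on the board snug against the open side of the row with its slope toward the rolls. Only when the row is chocked, so that it cannot be pressed apart, take the third wide roll and lay it in the groove on top of the two.

Things in the scene. Friction and masses are not known exactly. Their poses are not given: they have to be found in the camera images.
- wide_roll_0: Wide roll of kraft paper tape lying on its side, 44 mm diameter, 60 mm wide, white end labels and white band; about 0.1 kg. Origin on its axis at mid-width, 22 mm above the table; y runs along its axis (stays level), x and z turn as it rolls. Flat ends at y = +-30 mm. One of three alike: any may go anywhere in the stack.
- wide_roll_1: Wide roll of kraft paper tape lying on its side, 44 mm diameter, 60 mm wide, white end labels and white band; about 0.1 kg. Origin on its axis at mid-width, 22 mm above the table; y runs along its axis (stays level), x and z turn as it rolls. Flat ends at y = +-30 mm. One of three alike: any may go anywhere in the stack.
- wide_roll_2: Wide roll of kraft paper tape lying on its side, 44 mm diameter, 60 mm wide, white end labels and white band; about 0.1 kg. Origin on its axis at mid-width, 22 mm above the table; y runs along its axis (stays level), x and z turn as it rolls. Flat ends at y = +-30 mm. One of three alike: any may go anywhere in the stack.
- half_roll_0: Half-width roll of the same tape, also 44 mm in diameter and lying on its side, but only 30 mm wide. Origin on its axis at mid-width, y along its axis. It is to stay where it is.
- half_roll_1: Half-width roll of the same tape, also 44 mm in diameter and lying on its side, but only 30 mm wide. Origin on its axis at mid-width, y along its axis. It is to stay where it is.
- chock: Loose beech wedge, about 0.1 kg, 41 mm (x) by 56 (y), 26 high. Origin: centre of underside. Its +x face slopes at 60 deg from a toe at x = +20.5 mm to the flat top, x = +5.5 to -20.5 (upright back). Grip the upright ends (y = +-28) near x = -7. Starts flat, slope facing about -y. Slope touching a 44 mm roll on the same surface: origin 33 mm from the roll's axis.
- chock_toe (a point): Middle of the chock's toe, the sharp lower edge at the foot of its slope (chock x = +20.5 mm, on the ground). With all touching it is at x = -10 mm in the board's frame.
- display_board: Fixed plywood board, 165 mm (x) by 110 (y), top 12 mm above table. Origin: centre of underside. Its far end (+x) has a fixed rail along y, 28 mm above the top, inner face at x = +68.5; the -x end, toward the robot, is open. With all touching, at y = 0: roll axes at x = +46.5 and +2.5, 34 mm above table; chock origin x = -30.5, on the top; third roll's axis x = +24.5, 72 mm above table.

How it is judged:
On the way:
1. two wide rolls lie in a row against the end rail and the chock stands snug against them, while the third wide roll still lies on the table (x of chock_toe in the frame of display_board between -0.021 and -0.006 m and y of chock in the frame of display_board between -0.015 and 0.015 m and z of chock in the frame of display_board between 0.009 and 0.0145 m and angle between the x axis of chock and the x axis of display_board, either way round below 0.17 rad and angle between chock's own z axis and vertical below 0.08 rad and ((x of wide_roll_0 in the frame of display_board between 0.0385 and 0.0495 m and y of wide_roll_0 in the frame of display_board between -0.015 and 0.015 m and z of wide_roll_0 in the frame of display_board between 0.03 and 0.0385 m and angle between the y axis of wide_roll_0 and the y axis of display_board, either way round below 0.17 rad) or (x of wide_roll_1 in the frame of display_board between 0.0385 and 0.0495 m and y of wide_roll_1 in the frame of display_board between -0.015 and 0.015 m and z of wide_roll_1 in the frame of display_board between 0.03 and 0.0385 m and angle between the y axis of wide_roll_1 and the y axis of display_board, either way round below 0.17 rad) or (x of wide_roll_2 in the frame of display_board between 0.0385 and 0.0495 m and y of wide_roll_2 in the frame of display_board between -0.015 and 0.015 m and z of wide_roll_2 in the frame of display_board between 0.03 and 0.0385 m and angle between the y axis of wide_roll_2 and the y axis of display_board, either way round below 0.17 rad)) and ((x of wide_roll_0 in the frame of display_board between -0.0085 and 0.006 m and y of wide_roll_0 in the frame of display_board between -0.015 and 0.015 m and z of wide_roll_0 in the frame of display_board between 0.03 and 0.0385 m and angle between the y axis of wide_roll_0 and the y axis of display_board, either way round below 0.17 rad) or (x of wide_roll_1 in the frame of display_board between -0.0085 and 0.006 m and y of wide_roll_1 in the frame of display_board between -0.015 and 0.015 m and z of wide_roll_1 in the frame of display_board between 0.03 and 0.0385 m and angle between the y axis of wide_roll_1 and the y axis of display_board, either way round below 0.17 rad) or (x of wide_roll_2 in the frame of display_board between -0.0085 and 0.006 m and y of wide_roll_2 in the frame of display_board between -0.015 and 0.015 m and z of wide_roll_2 in the frame of display_board between 0.03 and 0.0385 m and angle between the y axis of wide_roll_2 and the y axis of display_board, either way round below 0.17 rad)) and ((height (world z) of wide_roll_0 below 0.035 m and horizontal distance between wide_roll_0 and display_board above 0.1 m) or (height (world z) of wide_roll_1 below 0.035 m and horizontal distance between wide_roll_1 and display_board above 0.1 m) or (height (world z) of wide_roll_2 below 0.035 m and horizontal distance between wide_roll_2 and display_board above 0.1 m))), for 0.2 s.
At the end, for the whole second after the job is handed in: Two wide rolls lie mid-board (15 mm), parallel to the rail (10 deg), first at the rail, second beside it, the chock flat, square, slope to the row, each 8-11 mm or less from its touching place; third rests in their groove, parallel, mid-board; half-width rolls moved under 25 mm; all at rest (x of chock_toe in the frame of display_board between -0.021 and -0.006 m and y of chock in the frame of display_board between -0.015 and 0.015 m and z of chock in the frame of display_board between 0.009 and 0.0145 m and angle between the x axis of chock and the x axis of display_board, either way round below 0.17 rad and angle between chock's own z axis and vertical below 0.08 rad and ((x of wide_roll_0 in the frame of display_board between 0.0385 and 0.0495 m and y of wide_roll_0 in the frame of display_board between -0.015 and 0.015 m and z of wide_roll_0 in the frame of display_board between 0.03 and 0.0385 m and angle between the y axis of wide_roll_0 and the y axis of display_board, either way round below 0.17 rad) or (x of wide_roll_1 in the frame of display_board between 0.0385 and 0.0495 m and y of wide_roll_1 in the frame of display_board between -0.015 and 0.015 m and z of wide_roll_1 in the frame of display_board between 0.03 and 0.0385 m and angle between the y axis of wide_roll_1 and the y axis of display_board, either way round below 0.17 rad) or (x of wide_roll_2 in the frame of display_board between 0.0385 and 0.0495 m and y of wide_roll_2 in the frame of display_board between -0.015 and 0.015 m and z of wide_roll_2 in the frame of display_board between 0.03 and 0.0385 m and angle between the y axis of wide_roll_2 and the y axis of display_board, either way round below 0.17 rad)) and ((x of wide_roll_0 in the frame of display_board between -0.0085 and 0.006 m and y of wide_roll_0 in the frame of display_board between -0.015 and 0.015 m and z of wide_roll_0 in the frame of display_board between 0.03 and 0.0385 m and angle between the y axis of wide_roll_0 and the y axis of display_board, either way round below 0.17 rad) or (x of wide_roll_1 in the frame of display_board between -0.0085 and 0.006 m and y of wide_roll_1 in the frame of display_board between -0.015 and 0.015 m and z of wide_roll_1 in the frame of display_board between 0.03 and 0.0385 m and angle between the y axis of wide_roll_1 and the y axis of display_board, either way round below 0.17 rad) or (x of wide_roll_2 in the frame of display_board between -0.0085 and 0.006 m and y of wide_roll_2 in the frame of display_board between -0.015 and 0.015 m and z of wide_roll_2 in the frame of display_board between 0.03 and 0.0385 m and angle between the y axis of wide_roll_2 and the y axis of display_board, either way round below 0.17 rad)) and ((x of wide_roll_0 in the frame of display_board between 0.012 and 0.037 m and y of wide_roll_0 in the frame of display_board between -0.015 and 0.015 m and z of wide_roll_0 in the frame of display_board between 0.066 and 0.077 m and angle between the y axis of wide_roll_0 and the y axis of display_board, either way round below 0.17 rad) or (x of wide_roll_1 in the frame of display_board between 0.012 and 0.037 m and y of wide_roll_1 in the frame of display_board between -0.015 and 0.015 m and z of wide_roll_1 in the frame of display_board between 0.066 and 0.077 m and angle between the y axis of wide_roll_1 and the y axis of display_board, either way round below 0.17 rad) or (x of wide_roll_2 in the frame of display_board between 0.012 and 0.037 m and y of wide_roll_2 in the frame of display_board between -0.015 and 0.015 m and z of wide_roll_2 in the frame of display_board between 0.066 and 0.077 m and angle between the y axis of wide_roll_2 and the y axis of display_board, either way round below 0.17 rad)) and distance of each of half_roll_0, half_roll_1 from where it was at the start of the episode below 0.025 m and linear speed of each of wide_roll_0, wide_roll_1, wide_roll_2, chock below 0.02 m/s and angular speed of each of wide_roll_0, wide_roll_1, wide_roll_2, chock below 0.3 rad/s).
It fails at once if a half-width roll is knocked away (more than 40 mm) (distance of any of half_roll_0, half_roll_1 from where it was at the start of the episode above 0.04 m).
It also fails if it takes over 120 s, if anything falls off the work surface, if the arm or the gripper's body presses on something with over 40 N, if the wrist force passes 120 N, or if a joint passes its speed limit or range.

## Working session

There is one attempt and no reset: what is moved stays moved. The work goes in short steps, Python scripts to look and compute and a shell command to move; the robot and the scene stay as the last step left them, time stands still between calls to the robot, and variables do not carry over. Pictures are saved under pics/ and viewed, about 12 in all and at most 16, crops included, and the job is handed in when it is done.

```bash
mkdir -p pics; ls
cat > h.py <<'E'
import numpy as np, cv2
from cell import get_state, grab_frame, finish_job
from scipy.spatial.transform import Rotation as R
def snap(name, f):
    d=grab_frame(name); cv2.imwrite('pics/'+f, cv2.cvtColor(d['pixels'],cv2.COLOR_RGB2BGR)); return d
def ray(d,px):
    K=np.array(d['intrinsics']);D=np.array(d['distortion']);T=np.array(d['world_to_cam'])
    u=cv2.undistortPoints(np.array(px,float).reshape(-1,1,2),K,D).reshape(-1,2)
    r=np.c_[u,np.ones(len(u))]@T[:3,:3]; o=-T[:3,:3].T@T[:3,3]
    return o,r
def onz(d,px,z):
    o,r=ray(d,px); return o+r*((z-o[2])/r[:,2])[:,None]
def proj(d,P):
    T=np.array(d['world_to_cam'])
    return cv2.projectPoints(np.array(P,float).reshape(-1,3),cv2.Rodrigues(T[:3,:3])[0],T[:3,3],np.array(d['intrinsics']),np.array(d['distortion']))[0].reshape(-1,2)
E
python3 - <<'E'
from h import *
for n in('top','scene'):
    d=snap(n,n+'0.png'); T=np.array(d['world_to_cam']); print(n,-T[:3,:3].T@T[:3,3],T[2,:3]); print(d['intrinsics'],d['distortion'])
s=get_state();print(s); print(R.from_rotvec(s['eef_rot']).as_matrix().round(3))
E
```

```text
pics
top [0.42946855 0.16134346 1.25453193] [ 0.04145083 -0.00176405 -0.99913899]
[[586.28834308   0.         317.44251839]
 [  0.         586.28834308 242.07420151]
 [  0.           0.           1.        ]] [-0.16713369  0.          0.          0.          0.        ]
scene [-0.17869026 -0.39323834  0.74948708] [ 0.58865448  0.50768531 -0.62907991]
[[615.16295679   0.         310.01543117]
 [  0.         615.16295679 237.05675537]
 [  0.           0.           1.        ]] [-0.00456673  0.          0.          0.          0.        ]
{'time': 0.1, 'qpos': array([ 1.57757015e+00,  3.85455481e-01,  6.80707755e-03, -4.28124102e-04,
       -1.19397831e+00, -2.58592034e-01]), 'joint_velocities': array([-0.00120749, -0.0007715 ,  0.00262344,  0.00136856,  0.00149695,
        0.00136976]), 'joint_efforts': array([-2.40111185e-04, -3.91689706e+01,  1.87936664e+01,  4.23195317e+00,
        1.34642230e-02, -7.80169307e-05]), 'tcp_pos': array([0.15559214, 0.60483002, 0.24060201]), 'eef_rot': array([-2.08791532,  0.26643812,  2.08823586]), 'force': array([-0.19294511, -0.20051182,  0.5235551 ]), 'ft_torque': array([-0.03989195, -0.04910036,  0.02903325]), 'grip_width': 0.08677504818579221}
[[-0.    -0.249 -0.968]
 [-0.002 -0.968  0.249]
 [-1.     0.002 -0.   ]]
```

View pics/top0.png

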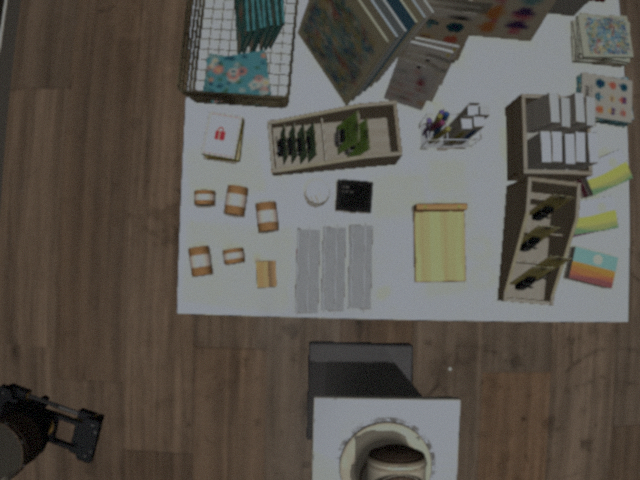

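View pics/scene0.png

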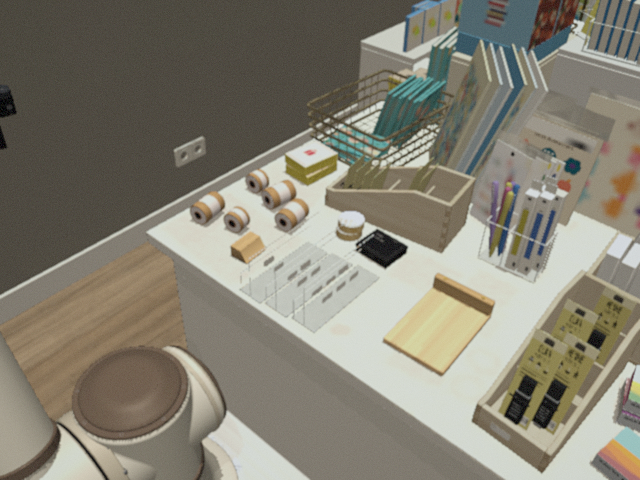

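The top view has up = +x and left = +y. The wide rolls are at about (236,200), (266,217) and (201,261), the half rolls at (204,198) and (233,256), the chock at (266,273), and the board at (440,245) with its rail at (440,207). The scene view agrees. A rack of wire-topped cards stands between the rolls and the board, so I'll carry objects over it high.

```bash
cat >> h.py <<'E'
def blobs(d,box,smin=60,amin=15):
    x0,y0,x1,y1=box; p=d['pixels']; hsv=cv2.cvtColor(p,cv2.COLOR_RGB2HSV)
    m=((hsv[...,1]>smin)&(hsv[...,0]<40)).astype(np.uint8); k=np.zeros_like(m);k[y0:y1,x0:x1]=m[y0:y1,x0:x1]
    n,l,st,c=cv2.connectedComponentsWithStats(k)
    out=[]
    for i in range(1,n):
        if st[i,4]>=amin:
            r=cv2.minAreaRect(np.argwhere(l==i)[:,::-1].astype(np.float32)); out.append((c[i],st[i,4],r,l==i))
    return out
E
python3 - <<'E'
from h import *
d=grab_frame('top')
for b,z in(((180,180,290,300),.022),((405,195,475,290),.012)):
    for c,a,r,m in blobs(d,b):
        print(c.round(1),a,np.round(r[0],1),np.round(r[1],1),round(r[2],1),onz(d,[c],z)[0].round(4))
        if z==.012 or 255<c[0]<280 and c[1]>255: print(onz(d,cv2.boxPoints(r),z).round(4))
im=cv2.cvtColor(d['pixels'],cv2.COLOR_RGB2BGR)
a=cv2.resize(im[180:300,180:290],None,fx=4,fy=4,interpolation=cv2.INTER_CUBIC); b=cv2.resize(im[190:310,400:480],None,fx=4,fy=4,interpolation=cv2.INTER_CUBIC)
cv2.imwrite('pics/c0.png',np.hstack([a,b]))
E
```

```text
[237.2 189.5] 145 [237.3 189.6] [19.1  8. ] 10.0 [0.5874 0.3324 0.022 ]
[204.  191.5] 66 [204.5 191.5] [19.  3.] 0.0 [0.5815 0.4032 0.022 ]
[204.1 202. ] 94 [204. 202.] [ 4. 18.] 90.0 [0.5593 0.4021 0.022 ]
[265.5 205.7] 138 [265.5 205.7] [ 7.8 19. ] 85.9 [0.5545 0.2709 0.022 ]
[234.  209.9] 167 [234.1 210.1] [19.2  8.9] 8.7 [0.5439 0.3374 0.022 ]
[267.4 226.3] 166 [267.7 226.4] [ 8.8 19.1] 82.9 [0.511  0.2655 0.022 ]
[198.5 250.4] 151 [198.4 250.3] [ 7.8 19.3] 82.9 [0.4562 0.4104 0.022 ]
[232.7 250.1] 67 [232.9 250. ] [ 3.7 18.4] 81.9 [0.4589 0.3373 0.022 ]
[234.  260.4] 76 [234.1 260.5] [ 4.1 18.4] 80.0 [0.4371 0.334  0.022 ]
[265.7 273.4] 489 [265.5 274. ] [26. 19.] 90.0 [0.4117 0.2662 0.022 ]
[[0.4372 0.2874 0.022 ]
 [0.4383 0.2473 0.022 ]
 [0.3837 0.2457 0.022 ]
 [0.3826 0.2858 0.022 ]]
[201.3 270.5] 156 [201.4 270.6] [ 7.9 19.5] 81.3 [0.4137 0.4028 0.022 ]
[439.1 241.9] 3852 [440. 242.] [78. 52.] 90.0 [ 0.4885 -0.101   0.012 ]
[[ 0.5703 -0.0451  0.012 ]
 [ 0.5739 -0.1584  0.012 ]
 [ 0.4063 -0.1612  0.012 ]
 [ 0.4038 -0.0485  0.012 ]]
```

View pics/c0.png

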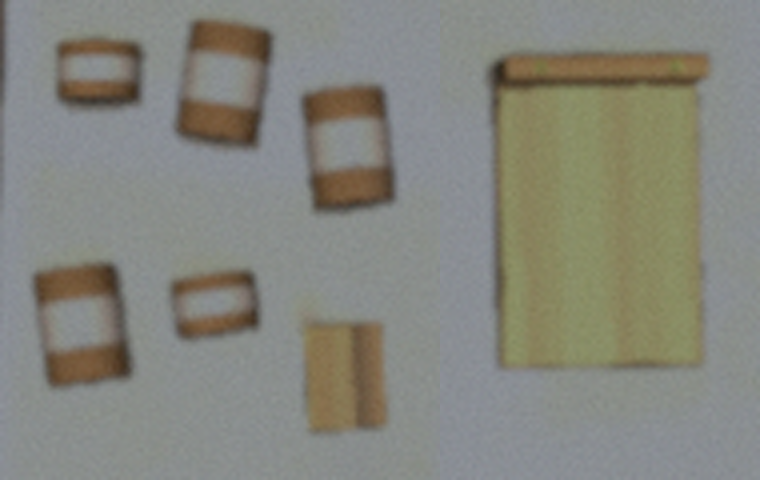

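The crop shows all five rolls clearly, each with its axis roughly along world x. The chock's slope is the darker strip on its right, facing −y. Board corners are near (415,281.5) and (465.8,281.5), with the rail along the top. I'll refine the board, chock and tray corner, and check them against the scene view.

```bash
cat >> h.py <<'E'
def go(pos,head,tilt=True):
    s=get_state(); M=R.from_rotvec(s['eef_rot']).as_matrix(); p=np.array(s['tcp_pos'])
    h=np.radians(head); y=np.array([np.cos(h),np.sin(h),0]); x=np.array([0,0,-1.]); G=np.c_[x,y,np.cross(x,y)]
    print('t',s['time'],'p',p.round(4),'head',round(np.degrees(np.arctan2(M[1,1],M[0,1])),2),'grip',round(s['grip_width'],4),'F',np.round(s['force'],1))
    dp=np.array(pos)-p
    print(' shift now-frame',(M.T@dp).round(4),' shift in goal frame',(G.T@dp).round(4),' turn',np.degrees(R.from_matrix(M.T@G).as_rotvec()).round(2))
E
python3 - <<'E'
from h import *
t=grab_frame('top'); s=grab_frame('scene')
c,a,r,m=max(blobs(t,(405,195,475,290)),key=lambda b:b[1])
# straight edges of the board from the mask, rows clear of rail
rows=np.arange(218,277); L=[m[v].nonzero()[0].min()-.5 for v in rows]; Rr=[m[v].nonzero()[0].max()+.5 for v in rows]
cols=np.arange(420,461); N=[m[:,u].nonzero()[0].max()+.5 for u in cols]; F=[m[:,u].nonzero()[0].min()-.5 for u in cols]
fl=np.polyfit(rows,L,1);fr=np.polyfit(rows,Rr,1);fn=np.polyfit(cols,N,1);ff=np.polyfit(cols,F,1)
def X(f,g): # col=f(row), row=g(col)
    v=240
    for _ in range(9): u=np.polyval(f,v);v=np.polyval(g,u)
    return u,v
nc=onz(t,[X(fl,fn),X(fr,fn)],.012); fc=onz(t,[X(fl,ff),X(fr,ff)],.040)
print('near corners',nc.round(4),'len',np.linalg.norm(nc[0]-nc[1]).round(4)); print('far corners z.04',fc.round(4))
a=(fc.mean(0)-nc.mean(0)); print('axis yaw',np.degrees(np.arctan2(a[1],a[0])).round(2),'len',np.linalg.norm(a[:2]).round(4),'centre',((fc.mean(0)+nc.mean(0))/2).round(4))
print('edge dirs L,R', [np.degrees(np.arctan2(*(q[1]-q[0])[[1,0]])).round(2) for q in (onz(t,[(np.polyval(f,275),275),(np.polyval(f,220),220)],.012) for f in(fl,fr))])
# predicted scene pixels
yaw=np.arctan2(a[1],a[0]); o=(fc.mean(0)+nc.mean(0))/2
Rb=np.array([[np.cos(yaw),-np.sin(yaw)],[np.sin(yaw),np.cos(yaw)]])
P=[[*(o[:2]+Rb@q),z] for q,z in(((-.0825,.055),.012),((-.0825,-.055),.012),((.0825,.055),.04),((.0825,-.055),.04))]
print('board in scene',proj(s,P).round(0).tolist())
A=[[.5657,.3349,.022],[.5328,.2682,.022],[.435,.4066,.022],[.411,.2678,.013]]
print('objs in scene',proj(s,A).round(0).tolist())
im=cv2.cvtColor(s['pixels'],cv2.COLOR_RGB2BGR)
for p in np.r_[proj(s,P),proj(s,A)]: cv2.circle(im,tuple(int(v) for v in p),1,(0,0,255),-1)
cv2.imwrite('pics/c1.png',cv2.resize(im[130:380,180:500],None,fx=2.4,fy=2.4,interpolation=cv2.INTER_CUBIC))
E
```

```text
near corners [[ 0.4049 -0.0506  0.012 ]
 [ 0.4073 -0.1585  0.012 ]] len 0.108
far corners z.04 [[ 0.5656 -0.0387  0.04  ]
 [ 0.5701 -0.1445  0.04  ]]
axis yaw 4.57 len 0.1623 centre [ 0.487  -0.0981  0.026 ]
edge dirs L,R [np.float64(2.56), np.float64(2.45)]
board in scene [[382.0, 337.0], [444.0, 371.0], [434.0, 269.0], [493.0, 297.0]]
objs in scene [[279.0, 193.0], [292.0, 214.0], [208.0, 207.0], [248.0, 246.0]]
```

View pics/c1.png

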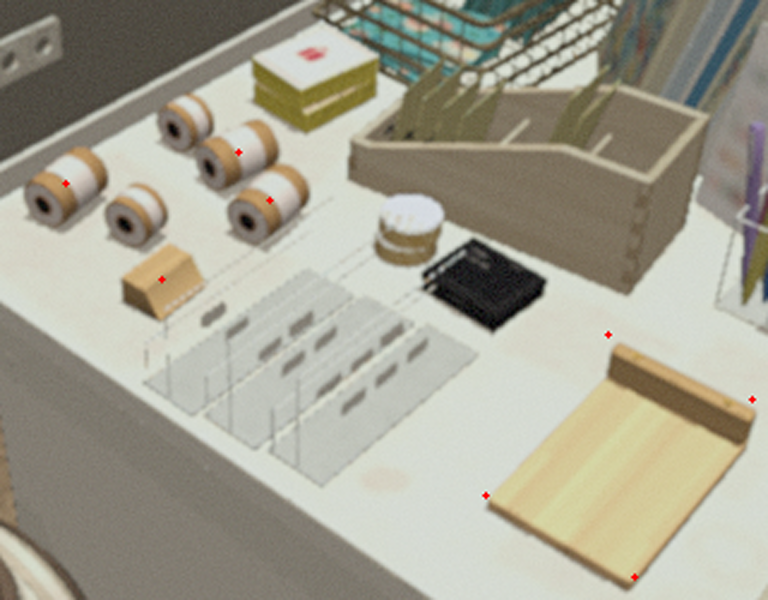

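The red markers for the rolls and chock land on their objects in the scene view. The near board corners match too: markers at crop (486,495) and (634,577) against the plywood corners. The far markers were drawn from the bad far-corner fit, so I take the board from its near edge and sides: centre (0.488,−0.101), yaw about 2.2°. First move: turn toward wide roll A at (0.566,0.335), axis heading 173.4°.

```bash
python3 -m creep '[[0.087,0,0,0,8.22,0,0],[0.087,0,0,0,8.22,0,0],[0.087,0,0,0,8.22,0,0],[0.087,0,0,0,8.22,0,0],[0.087,0,0,0,8.22,0,0],[0.087,0,0,0,8.22,0,0],[0.087,0,0,0,8.22,0,0],[0.087,0,0,0,8.22,0,0]]'; python3 -m creep '[[0.087,0,0,0,8.22,0,0],[0.087,0,0,0,8.22,0,0],[0.087,0,0,0,0,0,0],[0.087,0,0,0,0,0,0],[0.087,0,0,0,0,0,0],[0.087,0,0,0,0,0,0],[0.087,0,0,0,0,0,0],[0.087,0,0,0,0,0,0]]'; python3 -c "
from h import *
go([.5657,.3349,.15],173.4)"
```

```text
time: 1.05
tcp_pos: [0.1556, 0.6052, 0.2413]
eef_rot: [-1.33, 1.127, 1.33]
force: [0.1, 0.4, -0.0]
grip_width: 0.0869
time: 1.85
tcp_pos: [0.1557, 0.6053, 0.2415]
eef_rot: [-1.124, 1.262, 1.124]
force: [0.3, -0.4, 0.9]
grip_width: 0.0868
t 1.85 p [0.1557 0.6053 0.2415] head 173.4 grip 0.0868 F [ 0.3 -0.4  0.9]
 shift now-frame [ 0.0915 -0.4384 -0.2214]  shift in goal frame [ 0.0915 -0.4384 -0.2215]  turn [-0. -0. -0.]
```

```bash
python3 -m creep '[[0.087,0.0057,-0.0274,-0.0138,0,0,0],[0.087,0.0057,-0.0274,-0.0138,0,0,0],[0.087,0.0057,-0.0274,-0.0138,0,0,0],[0.087,0.0057,-0.0274,-0.0138,0,0,0],[0.087,0.0057,-0.0274,-0.0138,0,0,0],[0.087,0.0057,-0.0274,-0.0138,0,0,0],[0.087,0.0057,-0.0274,-0.0138,0,0,0],[0.087,0.0057,-0.0274,-0.0138,0,0,0]]'; python3 -m creep '[[0.087,0.0057,-0.0274,-0.0138,0,0,0],[0.087,0.0057,-0.0274,-0.0138,0,0,0],[0.087,0.0057,-0.0274,-0.0138,0,0,0],[0.087,0.0057,-0.0274,-0.0138,0,0,0],[0.087,0.0057,-0.0274,-0.0138,0,0,0],[0.087,0.0057,-0.0274,-0.0138,0,0,0],[0.087,0.0057,-0.0274,-0.0138,0,0,0],[0.087,0.0063,-0.0274,-0.0145,0,0,0]]'
python3 - <<'E'
from h import *
go([.5657,.3349,.024],173.4)
d=snap('scene','s2.png'); im=cv2.imread('pics/s2.png'); cv2.imwrite('pics/s2c.png',cv2.resize(im[80:280,150:400],None,fx=3,fy=3))
E
```

```text
time: 2.65
tcp_pos: [0.3617, 0.4696, 0.1959]
eef_rot: [-1.124, 1.261, 1.124]
force: [-0.0, 1.2, 0.6]
grip_width: 0.0871
time: 3.45
tcp_pos: [0.5667, 0.334, 0.1496]
eef_rot: [-1.124, 1.261, 1.124]
force: [-0.0, 1.1, 0.5]
grip_width: 0.0869
t 3.45 p [0.5667 0.334  0.1496] head 173.4 grip 0.0869 F [-0.   1.1  0.5]
 shift now-frame [0.1256 0.0012 0.0007]  shift in goal frame [0.1256 0.0011 0.0008]  turn [0.   0.01 0.02]
```

View pics/s2c.png

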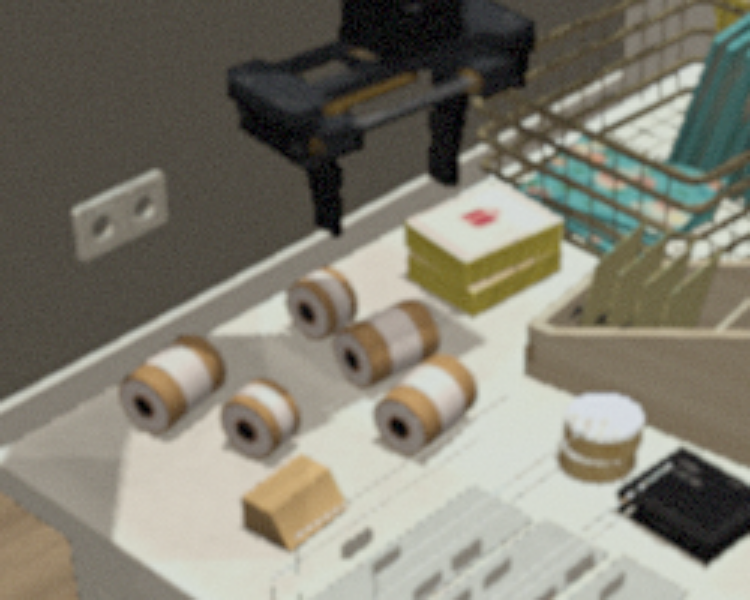

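The gripper hangs above roll A (crop (388,340)) with its jaws along the roll axis. The yellow box at (485,245) is about roll height, so the gripper body at 75 mm clears it. Descending and grasping.

```bash
python3 -m creep '[[0.087,0.02,0.0011,0.0008,0,0,0],[0.087,0.02,0,0,0,0,0],[0.087,0.02,0,0,0,0,0],[0.087,0.02,0,0,0,0,0],[0.087,0.02,0,0,0,0,0],[0.087,0.0126,0,0,0,0,0],[0.087,0.01,0,0,0,0,0],[0.087,0,0,0,0,0,0]]'; python3 -m creep '[[0.05,0,0,0,0,0,0],[0.05,0,0,0,0,0,0],[0.05,0,0,0,0,0,0],[0.05,0,0,0,0,0,0],[0.05,0,0,0,0,0,0],[0.05,0,0,0,0,0,0],[0.05,0,0,0,0,0,0],[0.05,0,0,0,0,0,0]]'
```

```text
time: 4.3
tcp_pos: [0.564, 0.3351, 0.0258]
eef_rot: [-1.124, 1.264, 1.124]
force: [0.1, -0.3, 0.4]
grip_width: 0.0868
time: 5.1
tcp_pos: [0.5648, 0.3358, 0.0277]
eef_rot: [-1.124, 1.261, 1.123]
force: [-0.7, -0.2, 3.3]
grip_width: 0.06
```

Gripped at 60.0 mm. Lifting, then turning to heading −87.8°.

```bash
python3 -m creep '[[0.05,-0.03,0,0,0,0,0],[0.05,-0.04,0,0,0,0,0],[0.05,-0.04,0,0,0,0,0],[0.05,-0.04,0,0,0,0,0],[0.05,-0.04,0,0,-8.23,0,0],[0.05,0,0,0,-8.23,0,0],[0.05,0,0,0,-8.23,0,0],[0.05,0,0,0,-8.23,0,0]]'; python3 -m creep '[[0.05,0,0,0,-8.23,0,0],[0.05,0,0,0,-8.23,0,0],[0.05,0,0,0,-8.23,0,0],[0.05,0,0,0,-8.23,0,0],[0.05,0,0,0,-8.23,0,0],[0.05,0,0,0,-8.23,0,0],[0.05,0,0,0,-8.23,0,0],[0.05,0,0,0,-8.27,0,0]]'
python3 - <<'E'
from h import *
c=np.array([.4875,-.1014]);a=np.radians(2.2);B=lambda x,y:c+[x*np.cos(a)-y*np.sin(a),x*np.sin(a)+y*np.cos(a)]
for x in(.040,.0465,.0025,.0245,-.0305): print(x,B(x,0).round(4))
go([*B(.038,0),.12],-87.8)
E
```

```text
time: 5.9
tcp_pos: [0.5641, 0.3354, 0.2165]
eef_rot: [-1.542, 0.953, 1.544]
force: [0.4, 0.8, -1.1]
grip_width: 0.0593
time: 6.7
tcp_pos: [0.5641, 0.3353, 0.216]
eef_rot: [2.197, 0.047, -2.201]
force: [-0.1, -0.7, -1.3]
grip_width: 0.0597
0.04 [ 0.5275 -0.0999]
0.0465 [ 0.534  -0.0996]
0.0025 [ 0.49   -0.1013]
0.0245 [ 0.512  -0.1005]
-0.0305 [ 0.457  -0.1026]
t 6.7 p [0.5641 0.3353 0.216 ] head -87.5 grip 0.0597 F [-0.1 -0.7 -1.3]
 shift now-frame [0.0964 0.4331 0.0574]  shift in goal frame [0.096  0.4335 0.0553]  turn [ 0.3   0.11 -0.05]
```

```bash
python3 -m creep '[[0.05,0,0.0361,0.0046,0,0,0],[0.05,0,0.0361,0.0046,0,0,0],[0.05,0,0.0361,0.0046,0,0,0],[0.05,0,0.0361,0.0046,0,0,0],[0.05,0,0.0361,0.0046,0,0,0],[0.05,0,0.0361,0.0046,0,0,0],[0.05,0,0.0361,0.0046,0,0,0],[0.05,0,0.0361,0.0046,0,0,0]]'; python3 -m creep '[[0.05,0,0.0361,0.0046,0,0,0],[0.05,0,0.0361,0.0046,0,0,0],[0.05,0,0.0361,0.0046,0,0,0],[0.05,0,0.0361,0.0046,0.3,0.1,0],[0.05,0.03,0,0,0,0,0],[0.05,0.03,0,0,0,0,0],[0.05,0.03,0,0,0,0,0],[0.05,0.03,0,0,0,0,0]]'
python3 - <<'E'
from h import *
go([.5275,-.0999,.044],-87.8)
d=snap('scene','s3.png'); e=snap('top','t3.png'); im=cv2.imread('pics/s3.png')[220:400,340:540]; i2=cv2.imread('pics/t3.png')[170:290,400:480]
cv2.imwrite('pics/s3c.png',np.hstack([cv2.resize(im,(500,450)),cv2.resize(i2,(300,450))]))
E
```

```text
time: 7.5
tcp_pos: [0.5379, 0.0441, 0.2164]
eef_rot: [2.201, 0.042, -2.204]
force: [0.4, -0.5, 0.3]
grip_width: 0.0601
time: 8.3
tcp_pos: [0.5254, -0.0996, 0.0956]
eef_rot: [2.207, 0.035, -2.204]
force: [-0.1, 0.5, -1.1]
grip_width: 0.0598
t 8.3 p [ 0.5254 -0.0996  0.0956] head -88.18 grip 0.0598 F [-0.1  0.5 -1.1]
 shift now-frame [ 0.0516  0.0003 -0.002 ]  shift in goal frame [ 0.0516  0.0003 -0.0021]  turn [-0.38 -0.06  0.02]
```

View pics/s3c.png

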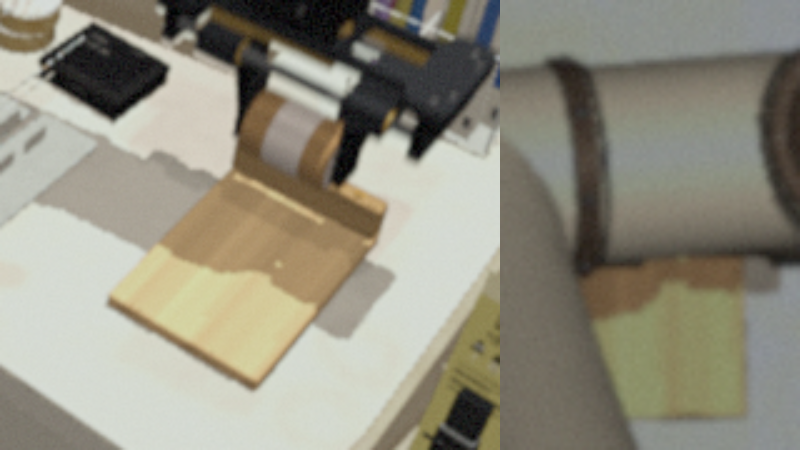

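The scene crop shows roll A held level above the board, just in front of the rail (crop (290,140)). I'll lower it to the board, then creep toward the rail while watching the force.

```bash
python3 -m creep '[[0.05,0.012,0,0,0,0,0],[0.05,0.012,0,0,0,0,0],[0.05,0.012,0,0,0,0,0],[0.05,0.01,0,0,0,0,0],[0.05,0.004,0,0,0,0,0],[0.05,0.003,0,0,0,0,0],[0.05,0.002,0,0,0,0,0],[0.05,0,0,0,0,0,0]]'; python3 -m creep '[[0.05,0,0,-0.001,0,0,0],[0.05,0,0,-0.001,0,0,0],[0.05,0,0,-0.001,0,0,0],[0.05,0,0,-0.001,0,0,0],[0.05,0,0,-0.001,0,0,0],[0.05,0,0,-0.001,0,0,0],[0.05,0,0,-0.001,0,0,0],[0.05,0,0,0,0,0,0]]'
```

```text
time: 9.2
tcp_pos: [0.5263, -0.0994, 0.0422]
eef_rot: [2.207, 0.036, -2.203]
force: [0.4, -0.5, -1.4]
grip_width: 0.0599
time: 10.0
tcp_pos: [0.5327, -0.0992, 0.042]
eef_rot: [2.206, 0.036, -2.204]
force: [-1.8, -0.3, -0.5]
grip_width: 0.0599
```

```bash
python3 -m creep '[[0.05,0.001,0,0,0,0,0],[0.05,0.001,0,0,0,0,0],[0.05,0.0005,0,0,0,0,0],[0.05,0,0,0,0,0,0],[0.05,0,0,-0.001,0,0,0],[0.05,0,0,-0.001,0,0,0],[0.05,0,0,0,0,0,0],[0.05,0,0,0,0,0,0]]'; python3 -m creep '[[0.05,0.0005,0,0,0,0,0],[0.05,0.0005,0,0,0,0,0],[0.05,0,0,-0.001,0,0,0],[0.05,0,0,-0.001,0,0,0],[0.05,0,0,0,0,0,0],[0.05,0,0,0,0,0,0],[0.05,0,0,0,0,0,0],[0.05,0,0,0,0,0,0]]'
```

```text
time: 10.8
tcp_pos: [0.5329, -0.0992, 0.0397]
eef_rot: [2.201, 0.036, -2.209]
force: [-6.7, 1.1, 7.1]
grip_width: 0.0599
time: 11.6
tcp_pos: [0.533, -0.0992, 0.0396]
eef_rot: [2.197, 0.036, -2.213]
force: [-12.9, 3.3, 15.5]
grip_width: 0.0597
```

Rail and board contact felt, at x 0.533 against 0.534 predicted. Relaxing, releasing and lifting straight up.

```bash
python3 -m creep '[[0.05,-0.001,0,0.002,0,0,0],[0.05,-0.001,0,0.0015,0,0,0],[0.087,0,0,0,0,0,0],[0.087,0,0,0,0,0,0],[0.087,0,0,0,0,0,0],[0.087,0,0,0,0,0,0],[0.087,0,0,0,0,0,0],[0.087,0,0,0,0,0,0]]'; python3 -m creep '[[0.087,-0.01,0,0,0,0,0],[0.087,-0.02,0,0,0,0,0],[0.087,-0.03,0,0,0,0,0],[0.087,-0.04,0,0,0,0,0],[0.087,-0.04,0,0,0,0,0],[0.087,-0.04,0,0,0,0,0],[0.087,0,0,0,0,0,0],[0.087,0,0,0,0,0,0]]'
python3 - <<'E'
from h import *
go([.435,.4066,.2],-169.9)
d=snap('scene','s4.png'); im=cv2.imread('pics/s4.png')[220:400,340:540]
cv2.imwrite('pics/s4c.png',cv2.resize(im,(600,540)))
E
```

```text
time: 12.4
tcp_pos: [0.5339, -0.0991, 0.0407]
eef_rot: [2.207, 0.036, -2.203]
force: [-0.1, -0.3, 1.2]
grip_width: 0.0863
time: 13.2
tcp_pos: [0.5336, -0.099, 0.2224]
eef_rot: [2.211, 0.037, -2.2]
force: [-0.6, -0.1, -0.4]
grip_width: 0.0868
t 13.2 p [ 0.5336 -0.099   0.2224] head -88.14 grip 0.0868 F [-0.6 -0.1 -0.4]
 shift now-frame [ 0.0223 -0.5085  0.0822]  shift in goal frame [0.0224 0.0084 0.5151]  turn [81.76 -0.22  0.25]
```

View pics/s4c.png

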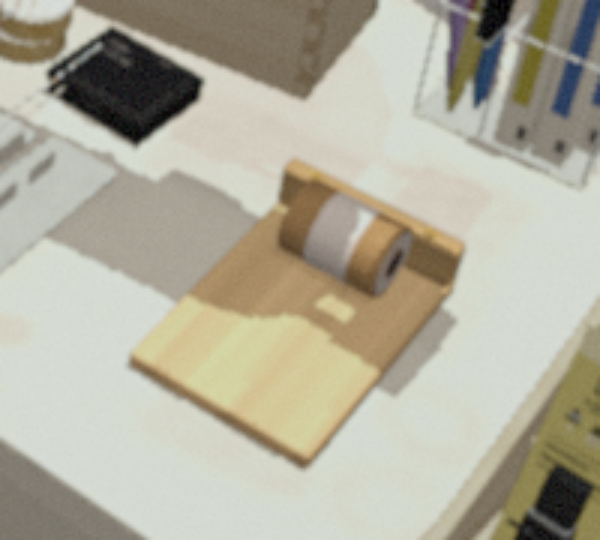

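Roll A sits against the rail at crop (345,240), centred. On to roll C.

```bash
python3 -m creep '[[0.087,0.0014,-0.0318,0.0051,0,0,0],[0.087,0.0014,-0.0318,0.0051,0,0,0],[0.087,0.0014,-0.0318,0.0051,0,0,0],[0.087,0.0014,-0.0318,0.0051,0,0,0],[0.087,0.0014,-0.0318,0.0051,0,0,0],[0.087,0.0014,-0.0318,0.0051,0,0,0],[0.087,0.0014,-0.0318,0.0051,0,0,0],[0.087,0.0014,-0.0318,0.0051,0,0,0]]'; python3 -m creep '[[0.087,0.0014,-0.0318,0.0051,0,0,0],[0.087,0.0014,-0.0318,0.0051,0,0,0],[0.087,0.0014,-0.0318,0.0051,0,0,0],[0.087,0.0014,-0.0318,0.0051,0,0,0],[0.087,0.0014,-0.0318,0.0051,0,0,0],[0.087,0.0014,-0.0318,0.0051,0,0,0],[0.087,0.0014,-0.0318,0.0051,0,0,0],[0.087,0.0014,-0.0318,0.0051,8.18,0,0]]';  python3 -m creep '[[0.087,0,0,0,8.18,0,0],[0.087,0,0,0,8.18,0,0],[0.087,0,0,0,8.18,0,0],[0.087,0,0,0,8.18,0,0],[0.087,0,0,0,8.18,0,0],[0.087,0,0,0,8.18,0,0],[0.087,0,0,0,8.18,0,0],[0.087,0,0,0,8.18,0,0]]';python3 -m creep '[[0.087,0.02,0,0,8.18,0,0],[0.087,0.02,0,0,0,0,0],[0.087,0.02,0,0,0,0,0],[0.087,0.02,0,0,0,0,0],[0.087,0,0,0,0,0,0],[0.087,0,0,0,0,0,0],[0.087,0,0,0,0,0,0],[0.087,0,0,0,0,0,0]]'
python3 - <<'E'
from h import *
go([.435,.4066,.026],-169.9)
E
```

```text
time: 14.05
tcp_pos: [0.483, 0.1545, 0.2078]
eef_rot: [2.203, 0.034, -2.205]
force: [0.6, 0.4, 0.3]
grip_width: 0.087
time: 14.85
tcp_pos: [0.4342, 0.4072, 0.1962]
eef_rot: [-2.164, 0.126, 2.165]
force: [1.4, -0.6, 0.3]
grip_width: 0.0873
time: 15.65
tcp_pos: [0.4346, 0.4059, 0.1962]
eef_rot: [-1.438, 1.048, 1.435]
force: [1.0, -0.7, 0.2]
grip_width: 0.087
time: 16.45
tcp_pos: [0.4357, 0.4072, 0.1192]
eef_rot: [-1.338, 1.117, 1.336]
force: [0.8, -0.1, 1.0]
grip_width: 0.0868
t 16.45 p [0.4357 0.4072 0.1192] head -169.92 grip 0.0868 F [ 0.8 -0.1  1. ]
 shift now-frame [ 0.0932  0.0011 -0.0006]  shift in goal frame [ 0.0932  0.0008 -0.0005]  turn [-0.02  0.07  0.18]
```

```bash
python3 -m creep '[[0.087,0.02,0,0,0,0,0],[0.087,0.02,0,0,0,0,0],[0.087,0.02,0,0,0,0,0],[0.087,0.02,0,0,0,0,0],[0.087,0.0135,0,0,0,0,0],[0.087,0,0,0,0,0,0],[0.05,0,0,0,0,0,0],[0.05,0,0,0,0,0,0]]'; python3 -m creep '[[0.05,0,0,0,0,0,0],[0.05,0,0,0,0,0,0],[0.05,0,0,0,0,0,0],[0.05,0,0,0,0,0,0],[0.05,0,0,0,0,0,0],[0.05,0,0,0,0,0,0],[0.05,0,0,0,0,0,0],[0.05,0,0,0,0,0,0]]'; python3 -m creep '[[0.05,-0.03,0,0,0,0,0],[0.05,-0.04,0,0,0,0,0],[0.05,-0.04,0,0,0,0,0],[0.05,-0.04,0,0,0,0,0],[0.05,-0.04,0,0,-8.21,0,0],[0.05,0,0,0,-8.21,0,0],[0.05,0,0,0,-8.21,0,0],[0.05,0,0,0,-8.21,0,0]]'; python3 -m creep '[[0.05,0,0,0,-8.21,0,0],[0.05,0,0,0,-8.21,0,0],[0.05,0,0,0,-8.21,0,0],[0.05,0,0,0,-8.21,0,0],[0.05,0,0,0,-8.21,0,0],[0.05,0,0,0,-8.21,0,0],[0.05,0,0,0,0,0,0],[0.05,0,0,0,0,0,0]]'
python3 - <<'E'
from h import *
go([.480,-.1015,.1],-87.8)
E
```

```text
time: 17.25
tcp_pos: [0.4361, 0.4075, 0.0259]
eef_rot: [-1.338, 1.117, 1.336]
force: [0.2, 0.6, -0.5]
grip_width: 0.0775
time: 18.05
tcp_pos: [0.4357, 0.407, 0.0252]
eef_rot: [-1.338, 1.119, 1.336]
force: [-2.0, -0.5, 5.7]
grip_width: 0.0597
time: 18.85
tcp_pos: [0.4348, 0.4064, 0.2141]
eef_rot: [-1.74, 0.752, 1.739]
force: [-0.4, 0.2, -1.2]
grip_width: 0.0598
time: 19.65
tcp_pos: [0.435, 0.4065, 0.2139]
eef_rot: [2.204, 0.037, -2.203]
force: [0.9, -0.5, -1.1]
grip_width: 0.0594
t 19.65 p [0.435  0.4065 0.2139] head -88.01 grip 0.0594 F [ 0.9 -0.5 -1.1]
 shift now-frame [ 0.1144  0.5091 -0.0273]  shift in goal frame [ 0.1139  0.5093 -0.0255]  turn [-0.21 -0.05 -0.05]
```

```bash
python3 -m creep '[[0.05,0,0.0318,-0.0016,0,0,0],[0.05,0,0.0318,-0.0016,0,0,0],[0.05,0,0.0318,-0.0016,0,0,0],[0.05,0,0.0318,-0.0016,0,0,0],[0.05,0,0.0318,-0.0016,0,0,0],[0.05,0,0.0318,-0.0016,0,0,0],[0.05,0,0.0318,-0.0016,0,0,0],[0.05,0,0.0318,-0.0016,0,0,0]]'; python3 -m creep '[[0.05,0,0.0318,-0.0016,0,0,0],[0.05,0,0.0318,-0.0016,0,0,0],[0.05,0,0.0318,-0.0016,0,0,0],[0.05,0,0.0318,-0.0016,0,0,0],[0.05,0,0.0318,-0.0016,0,0,0],[0.05,0,0.0318,-0.0016,0,0,0],[0.05,0,0.0318,-0.0016,0,0,0],[0.05,0,0.0318,-0.0016,0,0,0]]'; python3 -m creep '[[0.05,0.03,0,0,0,0,0],[0.05,0.03,0,0,0,0,0],[0.05,0.03,0,0,0,0,0],[0.05,0.03,0,0,0,0,0],[0.05,0.03,0,0,0,0,0],[0.05,0,0,0,0,0,0],[0.05,0,0,0,0,0,0],[0.05,0,0,0,0,0,0]]'
python3 - <<'E'
from h import *
go([.480,-.1015,.041],-87.8)
E
```

```text
time: 20.45
tcp_pos: [0.4574, 0.1517, 0.2146]
eef_rot: [2.206, 0.039, -2.202]
force: [-0.2, 0.4, -0.9]
grip_width: 0.06
time: 21.25
tcp_pos: [0.4799, -0.1021, 0.2147]
eef_rot: [2.206, 0.039, -2.202]
force: [1.0, 0.1, -1.1]
grip_width: 0.0597
time: 22.05
tcp_pos: [0.4817, -0.1007, 0.0663]
eef_rot: [2.208, 0.042, -2.197]
force: [0.4, 0.1, -1.1]
grip_width: 0.0598
t 22.05 p [ 0.4817 -0.1007  0.0663] head -87.84 grip 0.0598 F [ 0.4  0.1 -1.1]
 shift now-frame [0.0252 0.0008 0.0019]  shift in goal frame [0.0253 0.0008 0.0018]  turn [-0.04 -0.29 -0.01]
```

```bash
python3 -m creep '[[0.05,0.009,0,0.001,0,0,0],[0.05,0.008,0,0,0,0,0],[0.05,0.006,0,0,0,0,0],[0.05,0.004,0,0,0,0,0],[0.05,0.001,0,0,0,0,0],[0.05,0,0,0,0,0,0],[0.05,0,0,0,0,0,0],[0.05,0,0,0,0,0,0]]'; python3 -m creep '[[0.05,0,0,-0.001,0,0,0],[0.05,0,0,-0.001,0,0,0],[0.05,0,0,-0.001,0,0,0],[0.05,0,0,-0.001,0,0,0],[0.05,0,0,-0.001,0,0,0],[0.05,0,0,-0.001,0,0,0],[0.05,0,0,0,0,0,0],[0.05,0,0,0,0,0,0]]'
```

```text
time: 22.85
tcp_pos: [0.4791, -0.1008, 0.0372]
eef_rot: [2.203, 0.042, -2.201]
force: [-2.0, 0.9, 5.6]
grip_width: 0.0597
time: 23.65
tcp_pos: [0.4834, -0.101, 0.0372]
eef_rot: [2.199, 0.041, -2.205]
force: [-5.6, 0.1, 9.4]
grip_width: 0.06
```

```bash
python3 -m creep '[[0.05,-0.001,0,-0.001,0,0,0],[0.05,0,0,-0.001,0,0,0],[0.05,0,0,-0.001,0,0,0],[0.05,0,0,-0.001,0,0,0],[0.05,0,0,-0.001,0,0,0],[0.05,0,0,0,0,0,0],[0.05,0,0,0,0,0,0],[0.05,0,0,0,0,0,0]]'; python3 -m creep '[[0.05,0,0,-0.001,0,0,0],[0.05,0,0,-0.001,0,0,0],[0.05,0,0,0,0,0,0],[0.05,0,0,0,0,0,0],[0.05,0,0,0,0,0,0],[0.05,0,0,0,0,0,0],[0.05,0,0,0,0,0,0],[0.05,0,0,0,0,0,0]]'
```

```text
time: 24.45
tcp_pos: [0.4894, -0.1004, 0.0373]
eef_rot: [2.202, 0.042, -2.203]
force: [-3.1, 0.6, -0.9]
grip_width: 0.0601
time: 25.25
tcp_pos: [0.4896, -0.1005, 0.0373]
eef_rot: [2.198, 0.041, -2.207]
force: [-6.8, 1.3, 3.0]
grip_width: 0.0598
```

Contact at 0.4894 against 0.490 expected. Releasing and looking, then going to the chock.

```bash
python3 -m creep '[[0.05,0,0,0.0015,0,0,0],[0.05,0,0,0.0007,0,0,0],[0.087,0,0,0,0,0,0],[0.087,0,0,0,0,0,0],[0.087,0,0,0,0,0,0],[0.087,0,0,0,0,0,0],[0.087,0,0,0,0,0,0],[0.087,0,0,0,0,0,0]]'; python3 -m creep '[[0.087,-0.01,0,0,0,0,0],[0.087,-0.02,0,0,0,0,0],[0.087,-0.03,0,0,0,0,0],[0.087,-0.04,0,0,0,0,0],[0.087,-0.04,0,0,0,0,0],[0.087,-0.03,0,0,0,0,0],[0.087,0,0,0,0,0,0],[0.087,0,0,0,0,0,0]]'
python3 - <<'E'
from h import *
go([.4105,.2748,.2],-177)
d=snap('scene','s5.png'); im=cv2.imread('pics/s5.png')
cv2.imwrite('pics/s5c.png',np.hstack([cv2.resize(im[220:400,340:540],(400,360)),cv2.resize(im[160:280,180:313],(400,360))]))
t=grab_frame('top')
for c,a,r,m in blobs(t,(250,255,290,300)):
    v=np.arange(264,283); L=[m[i].nonzero()[0].min()-.5 for i in v]; q=[m[i].nonzero()[0].max()+.5 for i in v]
    for f,z in((np.polyfit(v,L,1),.026),(np.polyfit(v,q,1),0)):
        P=onz(t,[(np.polyval(f,265),265),(np.polyval(f,281),281)],z); print(P.round(4),np.degrees(np.arctan2(*(P[0]-P[1])[[1,0]])).round(1))
E
```

```text
time: 26.05
tcp_pos: [0.4904, -0.1003, 0.0378]
eef_rot: [2.205, 0.042, -2.2]
force: [0.2, 0.4, -0.5]
grip_width: 0.0863
time: 26.85
tcp_pos: [0.4898, -0.1003, 0.2088]
eef_rot: [2.207, 0.042, -2.198]
force: [-0.1, 0.4, -0.5]
grip_width: 0.0873
t 26.85 p [ 0.4898 -0.1003  0.2088] head -87.84 grip 0.0873 F [-0.1  0.4 -0.5]
 shift now-frame [ 0.0088 -0.3778  0.0652]  shift in goal frame [0.0088 0.0596 0.3787]  turn [89.16 -0.16  0.21]
[[0.4288 0.2872 0.026 ]
 [0.3953 0.2842 0.026 ]] 5.2
[[0.4299 0.2489 0.    ]
 [0.3958 0.2461 0.    ]] 4.7
```

View pics/s5c.png

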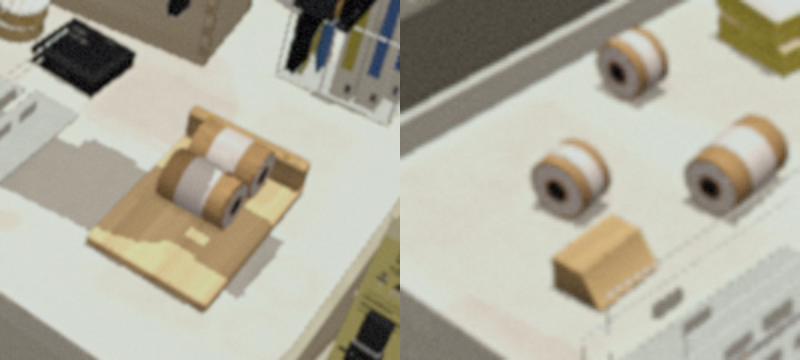

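Both rolls sit parallel in the row (left crop). The chock is at right crop (600,265), yaw about 5°. Moving to its grip point (0.410,0.273), heading −175°.

```bash
python3 -m creep '[[0.087,0,-0.0313,0.0055,0,0,0],[0.087,0,-0.0313,0.0055,0,0,0],[0.087,0,-0.0313,0.0055,0,0,0],[0.087,0,-0.0313,0.0055,0,0,0],[0.087,0,-0.0313,0.0055,0,0,0],[0.087,0,-0.0313,0.0055,0,0,0],[0.087,0,-0.0313,0.0055,0,0,0],[0.087,0,-0.0313,0.0055,0,0,0]]'; python3 -m creep '[[0.087,0,-0.0313,0.0055,0,0,0],[0.087,0,-0.0313,0.0055,0,0,0],[0.087,0,-0.0313,0.0055,0,0,0],[0.087,0,-0.0318,0.0055,0,0,0],[0.087,0,0,0,7.92,0,0],[0.087,0,0,0,7.92,0,0],[0.087,0,0,0,7.92,0,0],[0.087,0,0,0,7.92,0,0]]';  python3 -m creep '[[0.087,0.02,0,0,7.92,0,0],[0.087,0.02,0,0,7.92,0,0],[0.087,0.02,0,0,7.92,0,0],[0.087,0.02,0,0,7.92,0,0],[0.087,0,0,0,7.92,0,0],[0.087,0,0,0,7.92,0,0],[0.087,0,0,0,7.92,0,0],[0.087,0,0,0,0,0,0]]'
python3 - <<'E'
from h import *
go([.410,.2732,.024],-175)
E
```

```text
time: 27.75
tcp_pos: [0.4353, 0.1489, 0.2063]
eef_rot: [2.2, 0.04, -2.202]
force: [0.4, -0.2, -0.3]
grip_width: 0.0872
time: 28.55
tcp_pos: [0.409, 0.2725, 0.2059]
eef_rot: [-1.93, 0.517, 1.93]
force: [0.0, -0.8, 1.0]
grip_width: 0.087
time: 29.35
tcp_pos: [0.4092, 0.2722, 0.1262]
eef_rot: [-1.276, 1.168, 1.273]
force: [-0.7, 0.6, -0.8]
grip_width: 0.0868
t 29.35 p [0.4092 0.2722 0.1262] head -174.94 grip 0.0868 F [-0.7  0.6 -0.8]
 shift now-frame [ 0.1022 -0.001   0.0012]  shift in goal frame [ 0.1022 -0.0009  0.0009]  turn [ 0.06 -0.14 -0.04]
```

```bash
python3 -m creep '[[0.087,0.02,-0.0009,0.001,0,0,0],[0.087,0.02,0,0,0,0,0],[0.087,0.02,0,0,0,0,0],[0.087,0.02,0,0,0,0,0],[0.087,0.015,0,0,0,0,0],[0.087,0.007,0,0,0,0,0],[0.087,0,0,0,0,0,0],[0.087,0,0,0,0,0,0]]'; python3 -m creep '[[0.045,0,0,0,0,0,0],[0.045,0,0,0,0,0,0],[0.045,0,0,0,0,0,0],[0.045,0,0,0,0,0,0],[0.045,0,0,0,0,0,0],[0.045,0,0,0,0,0,0],[0.045,0,0,0,0,0,0],[0.045,0,0,0,0,0,0]]'
python3 - <<'E'
from h import *
go([.410,.2732,.024],-175)
E
```

```text
time: 30.15
tcp_pos: [0.411, 0.2742, 0.0258]
eef_rot: [-1.276, 1.164, 1.273]
force: [0.7, -0.1, 0.4]
grip_width: 0.087
time: 30.95
tcp_pos: [0.4108, 0.2741, 0.0258]
eef_rot: [-1.275, 1.165, 1.273]
force: [-1.6, 1.0, 2.9]
grip_width: 0.0559
t 30.95 p [0.4108 0.2741 0.0258] head -174.94 grip 0.0559 F [-1.6  1.   2.9]
 shift now-frame [ 0.0018  0.0009 -0.0009]  shift in goal frame [ 0.0018  0.0009 -0.0009]  turn [0.06 0.   0.11]
```

```bash
python3 -m creep '[[0.045,-0.03,0,0,0,0,0],[0.045,-0.04,0,0,0,0,0],[0.045,-0.04,0,0,0,0,0],[0.045,-0.04,0,0,0,0,0],[0.045,-0.03,0,0,-7.93,0,0],[0.045,0,0,0,-7.93,0,0],[0.045,0,0,0,-7.93,0,0],[0.045,0,0,0,-7.93,0,0]]'; python3 -m creep '[[0.045,0,0,0,-7.93,0,0],[0.045,0,0,0,-7.93,0,0],[0.045,0,0,0,-7.93,0,0],[0.045,0,0,0,-7.93,0,0],[0.045,0,0,0,-7.93,0,0],[0.045,0,0,0,-7.93,0,0],[0.045,0,0,0,-7.93,0,0],[0.045,0,0,0,0,0,0]]'
python3 - <<'E'
from h import *
go([.432,-.1035,.08],-87.8)
E
```

```text
time: 31.75
tcp_pos: [0.4101, 0.2738, 0.2054]
eef_rot: [-1.669, 0.829, 1.667]
force: [0.0, -1.0, -0.3]
grip_width: 0.0558
time: 32.55
tcp_pos: [0.4101, 0.2738, 0.205]
eef_rot: [2.202, 0.043, -2.2]
force: [0.2, 0.2, -0.4]
grip_width: 0.0556
t 32.55 p [0.4101 0.2738 0.205 ] head -87.74 grip 0.0556 F [ 0.2  0.2 -0.4]
 shift now-frame [ 0.1253  0.3778 -0.0069]  shift in goal frame [ 0.125   0.3778 -0.0074]  turn [ 0.06 -0.05 -0.04]
```

```bash
python3 -m creep '[[0.045,0,0.0315,-0.0006,0,0,0],[0.045,0,0.0315,-0.0006,0,0,0],[0.045,0,0.0315,-0.0006,0,0,0],[0.045,0,0.0315,-0.0006,0,0,0],[0.045,0,0.0315,-0.0006,0,0,0],[0.045,0,0.0315,-0.0006,0,0,0],[0.045,0,0.0315,-0.0006,0,0,0],[0.045,0,0.0315,-0.0006,0,0,0]]'; python3 -m creep '[[0.045,0,0.0315,-0.0006,0,0,0],[0.045,0,0.0315,-0.0006,0,0,0],[0.045,0,0.0315,-0.0006,0,0,0],[0.045,0,0.0313,-0.0006,0,0,0],[0.045,0.03,0,0,0,0,0],[0.045,0.03,0,0,0,0,0],[0.045,0.03,0,0,0,0,0],[0.045,0.03,0,0,0,0,0]]';python3 -m creep '[[0.045,0.015,0,0,0,0,0],[0.045,0.012,0,0,0,0,0],[0.045,0.006,0,0,0,0,0],[0.045,0.004,0,0,0,0,0],[0.045,0.004,0,0,0,0,0],[0.045,0,0,0,0,0,0],[0.045,0,0,0,0,0,0],[0.045,0,0,0,0,0,0]]'
python3 - <<'E'
from h import *
go([.4484,-.1035,.0385],-87.8)
d=snap('scene','s6.png'); im=cv2.imread('pics/s6.png')
cv2.imwrite('pics/s6c.png',cv2.resize(im[220:400,340:540],(600,540)))
E
```

```text
time: 33.35
tcp_pos: [0.4249, 0.0211, 0.2054]
eef_rot: [2.205, 0.04, -2.201]
force: [1.9, 0.2, -1.0]
grip_width: 0.056
time: 34.15
tcp_pos: [0.4327, -0.1034, 0.0845]
eef_rot: [2.206, 0.04, -2.201]
force: [0.2, -0.6, -0.4]
grip_width: 0.0556
time: 34.95
tcp_pos: [0.4333, -0.1031, 0.045]
eef_rot: [2.205, 0.044, -2.198]
force: [-0.4, -0.6, -0.4]
grip_width: 0.0557
t 34.95 p [ 0.4333 -0.1031  0.045 ] head -87.72 grip 0.0557 F [-0.4 -0.6 -0.4]
 shift now-frame [ 0.0066  0.001  -0.015 ]  shift in goal frame [ 0.0065  0.0009 -0.0151]  turn [ 0.08 -0.16  0.  ]
```

View pics/s6c.png

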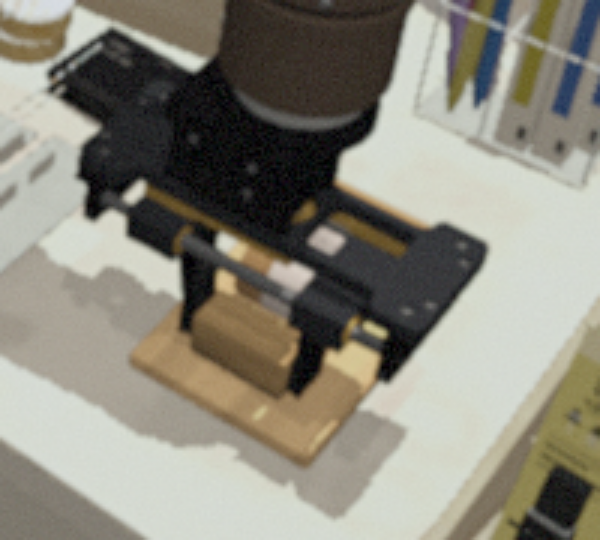

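The chock is held level with its upright back toward the robot (crop (245,350)), slope toward the rolls. Lowering it and pushing it snug.

```bash
python3 -m creep '[[0.045,0.002,0,0,0,0,0],[0.045,0.002,0,0,0,0,0],[0.045,0.002,0,0,0,0,0],[0.045,0.001,0,0,0,0,0],[0.045,0,0,0,0,0,0],[0.045,0,0,0,0,0,0],[0.045,0,0,0,0,0,0],[0.045,0,0,0,0,0,0]]'; python3 -m creep '[[0.045,0,0,-0.002,0,0,0],[0.045,0,0,-0.002,0,0,0],[0.045,0,0,-0.002,0,0,0],[0.045,0,0,-0.002,0,0,0],[0.045,0,0,-0.002,0,0,0],[0.045,0,0,-0.002,0,0,0],[0.045,0,0,0,0,0,0],[0.045,0,0,0,0,0,0]]'
```

```text
time: 35.8
tcp_pos: [0.4329, -0.1032, 0.0378]
eef_rot: [2.203, 0.044, -2.2]
force: [-0.8, 1.2, 5.2]
grip_width: 0.0557
time: 36.6
tcp_pos: [0.4445, -0.1029, 0.0378]
eef_rot: [2.202, 0.044, -2.2]
force: [-3.2, -0.2, 6.4]
grip_width: 0.0555
```

```bash
python3 -m creep '[[0.045,0,0,-0.001,0,0,0],[0.045,0,0,-0.001,0,0,0],[0.045,0,0,-0.001,0,0,0],[0.045,0,0,-0.001,0,0,0],[0.045,0,0,0,0,0,0],[0.045,0,0,0,0,0,0],[0.045,0,0,0,0,0,0],[0.045,0,0,0,0,0,0]]'; python3 -m creep '[[0.045,0,0,-0.001,0,0,0],[0.045,0,0,-0.001,0,0,0],[0.045,0,0,0,0,0,0],[0.045,0,0,0,0,0,0],[0.045,0,0,0,0,0,0],[0.045,0,0,0,0,0,0],[0.045,0,0,0,0,0,0],[0.045,0,0,0,0,0,0]]'
```

```text
time: 37.4
tcp_pos: [0.4482, -0.1028, 0.0378]
eef_rot: [2.201, 0.044, -2.201]
force: [-1.9, -0.5, 6.8]
grip_width: 0.0554
time: 38.2
tcp_pos: [0.4486, -0.1028, 0.0378]
eef_rot: [2.198, 0.043, -2.205]
force: [-5.6, 0.2, 10.6]
grip_width: 0.0556
```

Contact at 0.4486 against 0.4484 expected. Releasing and looking.

```bash
python3 -m creep '[[0.045,-0.001,0,0.001,0,0,0],[0.045,0,0,0,0,0,0],[0.087,0,0,0,0,0,0],[0.087,0,0,0,0,0,0],[0.087,0,0,0,0,0,0],[0.087,0,0,0,0,0,0],[0.087,0,0,0,0,0,0],[0.087,0,0,0,0,0,0]]'; python3 -m creep '[[0.087,-0.01,0,0,0,0,0],[0.087,-0.02,0,0,0,0,0],[0.087,-0.03,0,0,0,0,0],[0.087,-0.04,0,0,0,0,0],[0.087,-0.04,0,0,0,0,0],[0.087,-0.03,0,0,0,0,0],[0.087,0,0,0,0,0,0],[0.087,0,0,0,0,0,0]]'; python3 -m creep '[[0.087,0,-0.03,0,0,0,0],[0.087,0,-0.03,0,0,0,0],[0.087,0,-0.03,0,0,0,0],[0.087,0,-0.03,0,0,0,0],[0.087,0,-0.03,0,0,0,0],[0.087,0,-0.03,0,0,0,0],[0.087,0,-0.03,0,0,0,0],[0.087,0,0,0,0,0,0]]'
python3 - <<'E'
from h import *
go([.5228,.2670,.2],-172.9)
d=snap('scene','s7.png'); t=snap('top','t7.png'); im=cv2.imread('pics/s7.png')
cv2.imwrite('pics/s7c.png',np.hstack([cv2.resize(im[235:385,365:515],(500,500)),cv2.resize(cv2.imread('pics/t7.png')[195:290,405:475],(300,500))]))
E
```

```text
time: 39.0
tcp_pos: [0.4501, -0.1025, 0.0387]
eef_rot: [2.204, 0.044, -2.199]
force: [-0.7, 0.1, 0.1]
grip_width: 0.0864
time: 39.8
tcp_pos: [0.4496, -0.1024, 0.2097]
eef_rot: [2.206, 0.044, -2.197]
force: [-0.7, -0.4, -1.7]
grip_width: 0.0871
time: 40.6
tcp_pos: [0.4408, 0.1094, 0.2074]
eef_rot: [2.199, 0.047, -2.199]
force: [0.1, 0.2, -0.8]
grip_width: 0.0867
t 40.6 p [0.4408 0.1094 0.2074] head -87.51 grip 0.0867 F [ 0.1  0.2 -0.8]
 shift now-frame [ 0.0072 -0.1539 -0.0888]  shift in goal frame [ 0.0074 -0.1009  0.1463]  turn [ 8.539e+01 -3.000e-02 -6.000e-02]
```

View pics/s7c.png

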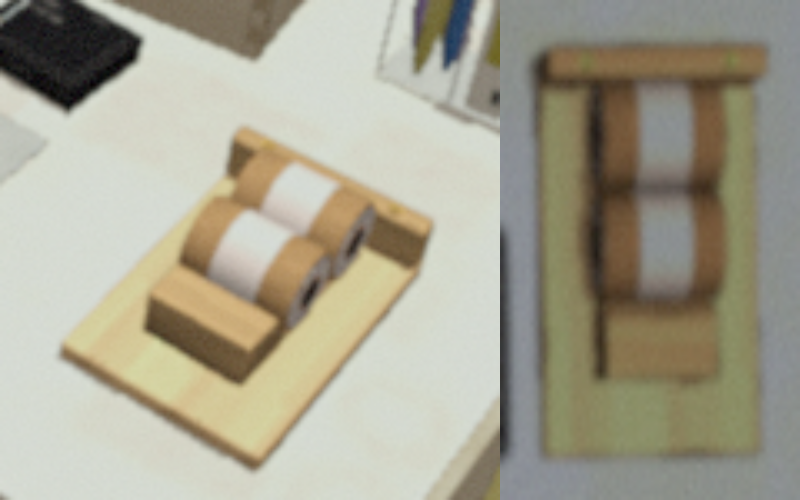

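The row is tight: rail, two rolls, and chock square with its slope to the rolls. The row's apparent right offset in the top crop (662 against 651) is the parallax expected at axis height. Now the third wide roll, B.

```bash
python3 -m creep '[[0.087,0,-0.0309,-0.0188,0,0,0],[0.087,0,-0.0309,-0.0188,0,0,0],[0.087,0,-0.0309,-0.0188,0,0,0],[0.087,0,-0.0309,-0.0188,0,0,0],[0.087,0,-0.0309,-0.0188,0,0,0],[0.087,0,0,0,7.76,0,0],[0.087,0,0,0,7.76,0,0],[0.087,0,0,0,7.76,0,0]]'; python3 -m creep '[[0.087,0,0,0,7.76,0,0],[0.087,0,0,0,7.76,0,0],[0.087,0,0,0,7.76,0,0],[0.087,0,0,0,7.76,0,0],[0.087,0,0,0,7.76,0,0],[0.087,0,0,0,7.76,0,0],[0.087,0,0,0,7.76,0,0],[0.087,0,0,0,7.76,0,0]]'; python3 -m creep '[[0.087,0.02,0,0,0,0,0],[0.087,0.02,0,0,0,0,0],[0.087,0.02,0,0,0,0,0],[0.087,0.02,0,0,0,0,0],[0.087,0,0,0,0,0,0],[0.087,0,0,0,0,0,0],[0.087,0,0,0,0,0,0],[0.087,0,0,0,0,0,0]]'
python3 - <<'E'
from h import *
go([.5278,.2676,.027],-172.9)
d=snap('scene','s8.png'); im=cv2.imread('pics/s8.png')
cv2.imwrite('pics/s8c.png',cv2.resize(im[100:280,180:380],(600,540)))
E
```

```text
time: 41.5
tcp_pos: [0.529, 0.2641, 0.2075]
eef_rot: [-2.018, 0.383, 2.018]
force: [0.3, 0.2, -0.6]
grip_width: 0.0871
time: 42.3
tcp_pos: [0.529, 0.2638, 0.2078]
eef_rot: [-1.293, 1.155, 1.292]
force: [-0.4, 0.8, 0.2]
grip_width: 0.0871
time: 43.1
tcp_pos: [0.5298, 0.2656, 0.13]
eef_rot: [-1.298, 1.146, 1.295]
force: [-0.3, -0.4, 0.2]
grip_width: 0.0874
t 43.1 p [0.5298 0.2656 0.13  ] head -173.09 grip 0.0874 F [-0.3 -0.4  0.2]
 shift now-frame [0.103  0.0022 0.0021]  shift in goal frame [0.103  0.0018 0.0022]  turn [-0.19  0.06  0.21]
```

View pics/s8c.png

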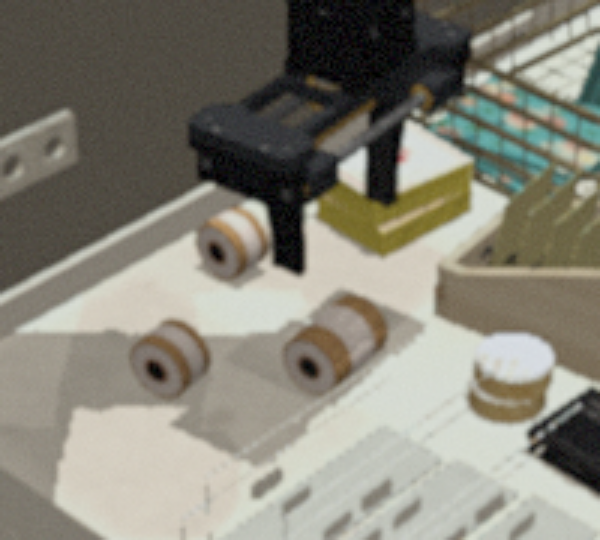

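The jaws are above roll B (crop (335,345)) and aligned. The tray's near-left wall is low, so the way down is clear.

```bash
python3 -m creep '[[0.087,0.02,0.001,0.002,0,0,0],[0.087,0.02,0.001,0,0,0,0],[0.087,0.02,0,0,0,0,0],[0.087,0.02,0,0,0,0,0],[0.087,0.015,0,0,0,0,0],[0.087,0.008,0,0,0,0,0],[0.087,0,0,0,0,0,0],[0.087,0,0,0,0,0,0]]'; python3 -m creep '[[0.05,0,0,0,0,0,0],[0.05,0,0,0,0,0,0],[0.05,0,0,0,0,0,0],[0.05,0,0,0,0,0,0],[0.05,0,0,0,0,0,0],[0.05,0,0,0,0,0,0],[0.05,0,0,0,0,0,0],[0.05,0,0,0,0,0,0]]'
python3 - <<'E'
from h import *
go([.5278,.2676,.027],-172.9)
E
```

```text
time: 43.95
tcp_pos: [0.5277, 0.2676, 0.0266]
eef_rot: [-1.299, 1.147, 1.296]
force: [-0.4, -0.8, -0.2]
grip_width: 0.0869
time: 44.75
tcp_pos: [0.5276, 0.2675, 0.0262]
eef_rot: [-1.299, 1.147, 1.296]
force: [0.7, 0.6, 2.1]
grip_width: 0.0599
t 44.75 p [0.5276 0.2675 0.0262] head -173.06 grip 0.0599 F [0.7 0.6 2.1]
 shift now-frame [-0.0008 -0.0003  0.0001]  shift in goal frame [-0.0008 -0.0003  0.0001]  turn [-0.16  0.02  0.16]
```

```bash
python3 -m creep '[[0.05,-0.03,0,0,0,0,0],[0.05,-0.04,0,0,0,0,0],[0.05,-0.04,0,0,0,0,0],[0.05,-0.04,0,0,0,0,0],[0.05,-0.04,0,0,-7.75,0,0],[0.05,0,0,0,-7.75,0,0],[0.05,0,0,0,-7.75,0,0],[0.05,0,0,0,-7.75,0,0]]'; python3 -m creep '[[0.05,0,0,0,-7.75,0,0],[0.05,0,0,0,-7.75,0,0],[0.05,0,0,0,-7.75,0,0],[0.05,0,0,0,-7.75,0,0],[0.05,0,0,0,-7.75,0,0],[0.05,0,0,0,-7.75,0,0],[0.05,0,0,0,-7.75,0,0],[0.05,0,0,0,0,0,0]]'
python3 - <<'E'
from h import *
go([.5115,-.100,.1],-87.8)
E
```

```text
time: 45.55
tcp_pos: [0.526, 0.2668, 0.2152]
eef_rot: [-1.681, 0.816, 1.681]
force: [0.3, -0.0, -0.8]
grip_width: 0.0594
time: 46.35
tcp_pos: [0.5261, 0.2668, 0.2147]
eef_rot: [2.201, 0.04, -2.203]
force: [0.4, -0.4, -1.3]
grip_width: 0.0594
t 46.35 p [0.5261 0.2668 0.2147] head -87.85 grip 0.0594 F [ 0.4 -0.4 -1.3]
 shift now-frame [0.1151 0.3659 0.0283]  shift in goal frame [0.1147 0.366  0.0287]  turn [-0.05  0.03 -0.06]
```

```bash
python3 -m creep '[[0.05,0,0.0305,0.0024,0,0,0],[0.05,0,0.0305,0.0024,0,0,0],[0.05,0,0.0305,0.0024,0,0,0],[0.05,0,0.0305,0.0024,0,0,0],[0.05,0,0.0305,0.0024,0,0,0],[0.05,0,0.0305,0.0024,0,0,0],[0.05,0,0.0305,0.0024,0,0,0],[0.05,0,0.0305,0.0024,0,0,0]]'; python3 -m creep '[[0.05,0,0.0305,0.0024,0,0,0],[0.05,0,0.0305,0.0024,0,0,0],[0.05,0,0.0305,0.0024,0,0,0],[0.05,0,0.0305,0.0024,0,0,0],[0.05,0.03,0,0,0,0,0],[0.05,0.03,0,0,0,0,0],[0.05,0.03,0,0,0,0,0],[0.05,0.01,0,0,0,0,0]]'; python3 -m creep '[[0.05,0.01,0,0,0,0,0],[0.05,0,0,0,0,0,0],[0.05,0,0,0,0,0,0],[0.05,0,0,0,0,0,0],[0.05,0,0,0,0,0,0],[0.05,0,0,0,0,0,0],[0.05,0,0,0,0,0,0],[0.05,0,0,0,0,0,0]]'
python3 - <<'E'
from h import *
go([.5115,-.100,.0765],-87.8)
d=snap('scene','s9.png'); im=cv2.imread('pics/s9.png')
cv2.imwrite('pics/s9c.png',cv2.resize(im[220:400,340:540],(600,540)))
E
```

```text
time: 47.15
tcp_pos: [0.5162, 0.0214, 0.2153]
eef_rot: [2.205, 0.038, -2.204]
force: [0.2, 0.0, -1.3]
grip_width: 0.0597
time: 47.95
tcp_pos: [0.5094, -0.0999, 0.1125]
eef_rot: [2.198, 0.038, -2.21]
force: [-0.2, -0.2, -1.5]
grip_width: 0.0598
time: 48.75
tcp_pos: [0.5122, -0.0996, 0.1059]
eef_rot: [2.205, 0.042, -2.2]
force: [0.2, 1.0, -0.2]
grip_width: 0.0598
t 48.75 p [ 0.5122 -0.0996  0.1059] head -87.83 grip 0.0598 F [ 0.2  1.  -0.2]
 shift now-frame [0.0294 0.0003 0.0007]  shift in goal frame [0.0294 0.0003 0.0007]  turn [-0.03 -0.12 -0.  ]
```

View pics/s9c.png

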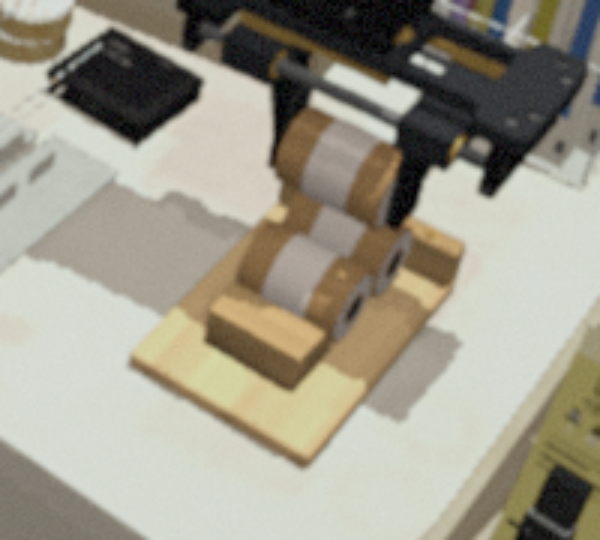

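Roll B hangs centred over the row (crop (340,165)). Lowering it into the groove.

```bash
python3 -m creep '[[0.05,0.008,0,0.0005,0,0,0],[0.05,0.008,0,0,0,0,0],[0.05,0.006,0,0,0,0,0],[0.05,0.004,0,0,0,0,0],[0.05,0.001,0,0,0,0,0],[0.05,0,0,0,0,0,0],[0.05,0,0,0,0,0,0],[0.05,0,0,0,0,0,0]]'; python3 -m creep '[[0.05,0.001,0,0,0,0,0],[0.05,0.001,0,0,0,0,0],[0.05,0.0005,0,0,0,0,0],[0.05,0,0,0,0,0,0],[0.05,0,0,0,0,0,0],[0.05,0,0,0,0,0,0],[0.05,0,0,0,0,0,0],[0.05,0,0,0,0,0,0]]'
```

```text
time: 49.6
tcp_pos: [0.5119, -0.0996, 0.079]
eef_rot: [2.205, 0.042, -2.2]
force: [0.6, -1.0, -1.1]
grip_width: 0.0599
time: 50.4
tcp_pos: [0.5119, -0.0996, 0.0763]
eef_rot: [2.205, 0.042, -2.2]
force: [0.2, 0.8, 1.3]
grip_width: 0.0596
```

```bash
python3 -m creep '[[0.05,0.0005,0,0,0,0,0],[0.05,0,0,0,0,0,0],[0.05,0,0,0,0,0,0],[0.087,0,0,0,0,0,0],[0.087,0,0,0,0,0,0],[0.087,0,0,0,0,0,0],[0.087,0,0,0,0,0,0],[0.087,0,0,0,0,0,0]]'; python3 -m creep '[[0.087,0,0,0,0,0,0],[0.087,0,0,0,0,0,0],[0.087,-0.01,0,0,0,0,0],[0.087,-0.02,0,0,0,0,0],[0.087,-0.03,0,0,0,0,0],[0.087,-0.03,0,0,0,0,0],[0.087,-0.03,0,0,0,0,0],[0.087,-0.01,0,0,0,0,0]]'; python3 -m creep '[[0.087,0,-0.03,0,0,0,0],[0.087,0,-0.03,0,0,0,0],[0.087,0,-0.03,0,0,0,0],[0.087,0,-0.03,0,0,0,0],[0.087,0,-0.03,0,0,0,0],[0.087,0,-0.03,0,0,0,0],[0.087,0,-0.03,0,0,0,0],[0.087,0,0,0,0,0,0]]'
python3 - <<'E'
from h import *
d=snap('scene','s10.png'); t=snap('top','t10.png'); im=cv2.imread('pics/s10.png')
cv2.imwrite('pics/s10c.png',np.hstack([cv2.resize(im[235:385,365:515],(500,500)),cv2.resize(cv2.imread('pics/t10.png')[195:290,405:475],(300,500))]))
for c,a,r,m in blobs(t,(185,180,250,275),amin=40): print(c.round(1),onz(t,[c],.022)[0].round(4))
for x,z,y in((.534,.034,-.0996),(.490,.034,-.1013),(.512,.072,-.1005)): print(proj(t,[[x,y,z]]).round(1))
for c,a,r,m in blobs(t,(405,195,475,290)): print('stk',c.round(1),a)
E
```

```text
time: 51.2
tcp_pos: [0.5116, -0.0997, 0.0755]
eef_rot: [2.204, 0.042, -2.201]
force: [0.7, 0.1, 0.6]
grip_width: 0.0851
time: 52.0
tcp_pos: [0.5132, -0.0997, 0.21]
eef_rot: [2.212, 0.042, -2.192]
force: [0.7, 0.8, 0.2]
grip_width: 0.0868
time: 52.8
tcp_pos: [0.5033, 0.1127, 0.2055]
eef_rot: [2.202, 0.046, -2.199]
force: [0.0, -1.0, -0.4]
grip_width: 0.0867
[204.  191.6] [0.5815 0.4032 0.022 ]
[204. 202.] [0.5592 0.4023 0.022 ]
[[441.1 219.8]]
[[441.5 240.7]]
[[445.3 229.1]]
stk [438.3 243.8] 3289
```

View pics/s10c.png

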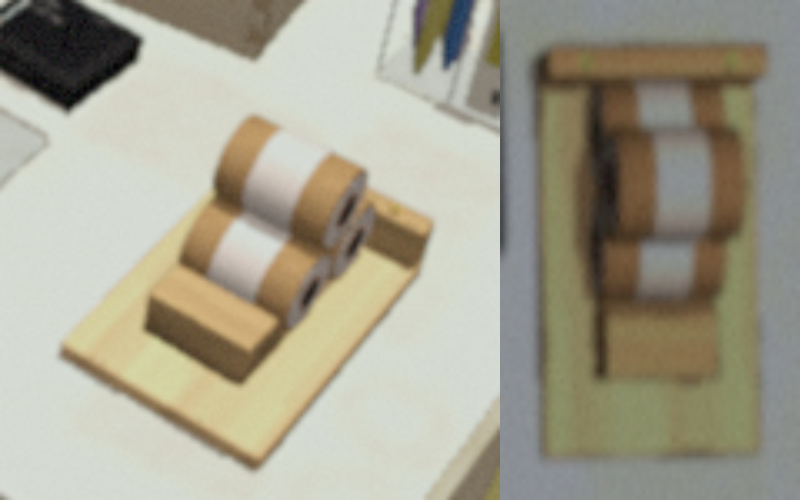

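The third roll rests in the groove, parallel and centred; its top-view offset matches parallax at that height. Half roll 0 hasn't moved, but half roll 1 was missed by the mask, so I'll check it and that nothing is moving before handing in.

Run:
```python
from h import *
s=grab_frame('scene'); a=cv2.imread('pics/scene0.png').astype(int); b=cv2.cvtColor(s['pixels'],cv2.COLOR_RGB2BGR).astype(int)
for n,P in(('half0',[.5704,.4027,.022]),('half1',[.448,.3357,.022])):
    u,v=proj(s,[P])[0].round().astype(int); A=a[v-14:v+15,u-14:u+15]; B=b[v-12:v+13,u-12:u+13]
    r=cv2.matchTemplate(A.astype(np.uint8),B.astype(np.uint8),cv2.TM_CCOEFF_NORMED); print(n,u,v,'shift px',np.array(cv2.minMaxLoc(r)[3])-2,r.max().round(3))
p=cv2.imread('pics/s10.png').astype(int); print('stack change',np.abs(p-b)[235:385,365:515].mean())
c=np.hstack([cv2.resize(b[160:280,180:313].astype(np.uint8),(400,360)),cv2.resize(a[160:280,180:313].astype(np.uint8),(400,360))]); cv2.imwrite('pics/s11.png',c)
```

```text
half0 258 180 shift px [0 0] 0.958
half1 237 219 shift px [0 0] 0.995
stack change 1.8321333333333334
```

View pics/s11.png

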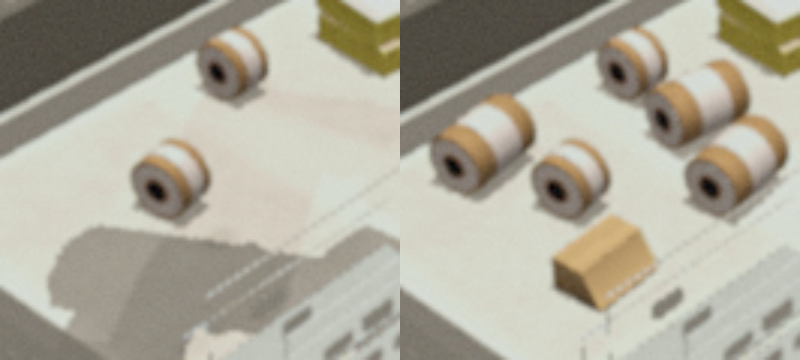

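Both half rolls are at exactly their starting pixels, and the stack differs between frames only by image noise. Handing in.

```bash
python3 -c "
from h import *
print(finish_job())"
```

```text
the job is handed in; nothing more can be done
None
```

I built the tape display and handed it in at about 53 s on the robot's clock; no verdict is reported.

**What I did:** I laid two wide rolls side by side on the board, the first against the rail and the second against the first. I then pushed the chock up to the row with its slope toward the rolls. Only after that did I pick up the third wide roll and lower it into the groove.

**Placing checks:** Each push stopped within about 1 mm of where contact was expected, in x:

| Part | Stopped at (m) | Expected (m) |
|---|---|---|
| First roll against the rail | 0.533 | 0.534 |
| Second roll against the first | 0.489 | 0.490 |
| Chock against the second roll | 0.4486 | 0.4484 |

The third roll touched the groove with the tool at z = 0.076, as expected.

**Last pictures:** They show the row tight, the chock square and the third roll parallel and centred. Frames before hand-in showed no movement beyond image noise. Both half-width rolls matched their starting pixels in the scene view, with 0 px shift.

**Checks that failed or disagreed:**
- The first fit of the board's far corners was off. I used the near edge and sides instead, and the rail contact confirmed them.
- In the last top view the colour mask missed half_roll_1. I checked it in the scene view instead.

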